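Load the cover-plate carrier and hold it up level

ROBOT

A 7-joint arm with a two-finger parallel gripper is mounted at the origin on a cart in front of the work surface, level with it; the furniture and walls round the work are solid. World frame = base frame: x ahead of the robot, y to its left, z up, the work surface at z = 0. Lengths are in m, angles in rad, forces in N, time in s.
With the tool pointing down it reaches from about 0.4 to 0.75 m from the base axis. Payload 19.5 kg.
Tool frame: the origin (TCP) lies at the very end of the fingers, on their centre line; the grasp point (between the pads) lies 19 mm behind it; z points along the fingers, y is the line along which they close (so a half turn about z gives the same grasp; the last joint's range is limited). The gripper opens to 85 mm and grips with 20 to 120 N. Pads are 22 mm wide; open, the fingers measure 114 mm over their backs; the gripper's body (76 mm by 85 mm) begins 54 mm behind the grasp point. The pads swing forward as they close: fully open they stand 13 mm farther back than shut.
Start: joints at [1.266, 0.707, -0.028, 1.485, 0.022, 0.951, -0.075], TCP at [0.149, -0.555, 0.231] pointing down, gripper open.
Joint ranges: [-2.71, 2.71], [-0.32, 2.16], [-1.57, 1.52], [0, 2.45], [-1.46, 4.6], [0, 2.02], [-2.83, 2.83]. Speed limits (rad/s): [1.89, 1.89, 2.57, 2.57, 3.01, 3.01, 3.01].

INTERFACE

Orientations are given as a rotation vector (axis times angle).
In Python, from cell import env gives the robot as it stands.
- The arm moves only by the shell command python3 -m creep 'ROWS' [FORCE]. ROWS is a JSON object whose one key "increments" holds a list of rows, each a list of 5 numbers: the shift along the tool's x, y, z in mm, then the turn about the tool's z in rad, then the finger opening in mm, from 0 to 85.4. A call has 1 to 20 rows; each row shifts and turns the commanded pose from where the row before left it, along the tool's axes as they then stand; what a row does not reach is not made up. A row lasts 1/10 s, in which the tool goes at most 50 mm and 8.59 degrees, less where a joint would pass 70% of its speed; a pose out of reach is approached as far as the arm can. A call with a gripper value outside its range is refused whole. The fingers move at their own pace and stop on an object; FORCE is the grip in N (left out, the last holds). Time passes only in rows, so rows that do not move let the fingers close. It gives the time, the measured TCP pose, the force, the opening and the grip force at its end, in the units of the state.
- env.sense(): the state, without advancing time (a new reading comes with each control period).
- env.grab_frame(name): name is "scene" or "top"; returns the picture (400x640x3 uint8, blue, green, red); there is no depth.
- env.camera_model(name): a dict with "fovy" (degrees; the focal length in pixels is half the picture's height over the tangent of half this angle, whatever the lens; pixels are square), "cx", "cy" (the principal point, pixels), "D" ([k1, k2, p1, p2, k3] as OpenCV has them; the pictures are not rectified), "R" (3x3) and "t" (3): a world point X has camera coordinates R X + t. Camera axes: x right, y down, z forward; pixel columns grow to the right and rows downward; lengths in m; the calibration is good to about 2 mm. A picture is of the moment at which its call begins. camera_model takes no time and is no camera call.
- env.hand_in(): hands the job in; it is judged then, once.
The state is a dict: "time": time; "joints": joint angles; "dq": joint speeds; "joint_efforts": joint torques, N m; "eef_pos": TCP position; "orientation": TCP orientation; "force": force on the tool from outside, world axes, zero at the start; "ft_torque": the same for the moment, N m; "gripper_width": opening from 0.0 (shut) to 1.0 (fully open); "grasp_force": force on a finger pad.
Only numpy, scipy, OpenCV 4.12 (cv2) and the standard library are available. Lean on these libraries where they do the work, as an engineer would, in place of code of your own. Each camera call takes 0.05 s, during which the arm holds its last target. There are 200 camera calls.

TASK

Take the cover plate out of the wooden stand, slide it upright into the empty slot of the plate carrier until it sits fully down on the slot's floor, and let go of it. Then take the carrier by the grip bar in its middle, lift it with both plates about 10 cm clear of the bench and finish while still holding it there, level and still. Do not tip the carrier over, and leave the mug, tape roll and bracket where they are.

Things in the scene. Friction and masses are not known exactly. Their poses are not given: they have to be found in the camera images.
- plate_new: The cover plate to load: flat aluminium, 6 mm thick (x), 90 wide (y), 100 tall (z), 0.12 kg, four small screw holes, black label strip. It starts upright in the slot of the wooden stand, its lower 32 mm in the slot, the upper 68 mm free. Origin: centre of its lower edge. Either way round fits.
- plate_loaded: An identical plate that already stands in the other slot of the carrier (at carrier x = +78 mm). Origin: centre of its lower edge.
- carrier: Loose plate carrier on the bench: grey base 196x120x8 mm (x,y,z), a black slot at each end (x = -78 empty, x = +78 loaded) for one upright plate (thin along x, wide along y), in the middle a post with a wooden grip bar. 0.42 kg without plates, give or take a fifth. Origin: centre of underside. Its x axis points away from the robot, turned up to 0.6 rad either way.
- carrier_slot (a point): Middle of the floor of the empty slot, 8 mm above the carrier's underside; axes as the carrier's. Slot 8 mm wide (x), 94 long (y), 32 deep; above that, sloping lips widen it by 5 mm to every side and end 40 mm above the slot floor. Fully home, the plate's lower edge rests on this floor, its top 100 mm above it.
- carrier_handle (a point): Centre of the wooden grip bar, 105 mm above the carrier's underside: bar 54 mm long (carrier x), 16 wide (carrier y, grip across this), 18 high, on a post 20 x 14 mm. Carrier with both plates (about 0.66 kg) balances right under it.
- stand: Wooden block fixed to the bench, 64x130x42 mm (x,y,z), with a slot 9 mm wide (x), 96 long (y), open at the top, its floor 10 mm above the bench. Origin: centre of underside. Its x axis points away from the robot, turned up to 0.6 rad either way. Stand and carrier stand side by side; either may be the left one.
- mug: White dotted mug, 93 mm high, 92 mm across, behind the work. To be left alone.
- tape_roll: Roll of beige tape lying flat, 94 mm across, 48 mm high, between robot and work. To be left alone.
- angle_bracket: Die-cast corner bracket, 42 x 42 x 42 mm, between robot and work. To be left alone.

How it is judged:
On the way:
1. the new plate sits fully home in the empty slot of the carrier, which still stands on the bench, and the fingers have let go of it (x of plate_new in the frame of carrier_slot between -0.004 and 0.004 m and y of plate_new in the frame of carrier_slot between -0.005 and 0.005 m and z of plate_new in the frame of carrier_slot between -0.004 and 0.004 m and angle between the z axis of each of plate_new, plate_loaded and the z axis of carrier, either way round below 0.12 rad and x of plate_loaded in the frame of carrier between 0.074 and 0.082 m and y of plate_loaded in the frame of carrier between -0.005 and 0.005 m and z of plate_loaded in the frame of carrier between 0.004 and 0.012 m and height (world z) of carrier below 0.01 m and angle between carrier's own z axis and vertical below 0.05 rad and contact force between the fingers and plate_new below 0.1 N), for 0.2 s.
At the end, for the whole second after the job is handed in: Fingers hold the carrier, not the plates, 6-18 cm above the bench, within 0.1 rad of level, still (3 cm/s, 0.15 rad/s), off the stand; both plates home in their slots (4 mm in height and across, 5 mm along, 0.12 rad); mug, tape, bracket within 3 cm of their starts. Ends holding (x of plate_new in the frame of carrier_slot between -0.004 and 0.004 m and y of plate_new in the frame of carrier_slot between -0.005 and 0.005 m and z of plate_new in the frame of carrier_slot between -0.004 and 0.004 m and angle between the z axis of each of plate_new, plate_loaded and the z axis of carrier, either way round below 0.12 rad and x of plate_loaded in the frame of carrier between 0.074 and 0.082 m and y of plate_loaded in the frame of carrier between -0.005 and 0.005 m and z of plate_loaded in the frame of carrier between 0.004 and 0.012 m and height (world z) of carrier between 0.06 and 0.18 m and angle between carrier's own z axis and vertical below 0.1 rad and linear speed of carrier below 0.03 m/s and angular speed of carrier below 0.15 rad/s and contact force between the fingers and carrier above 1 N and contact force between carrier and stand below 0.1 N and contact force between the fingers and plate_new below 0.1 N and contact force between the fingers and plate_loaded below 0.1 N and distance of each of mug, tape_roll, angle_bracket from where it was at the start of the episode below 0.03 m); the arm keeps its last pose, push and grip.
It fails at once if the carrier is tipped by more than 0.35 rad (angle between carrier's own z axis and vertical above 0.35 rad).
It fails at once if the mug is knocked away or over (moved more than 3 cm) (distance of mug from where it was at the start of the episode above 0.03 m).
It fails at once if the tape roll is knocked away or over (moved more than 3 cm) (distance of tape_roll from where it was at the start of the episode above 0.03 m).
It fails at once if the angle bracket is knocked away or over (moved more than 3 cm) (distance of angle_bracket from where it was at the start of the episode above 0.03 m).
It also fails if it takes over 62 s, if anything falls off the work surface, if the arm or the gripper's body presses on something with over 40 N, if the wrist force passes 120 N, or if a joint passes its speed limit or range.

## Working session

There is one attempt and no reset: what is moved stays moved. The work goes in short steps, Python scripts to look and compute and a shell command to move; the robot and the scene stay as the last step left them, time stands still between calls to the robot, and variables do not carry over. Pictures are saved under pics/ and viewed, at most 10 in all, crops included, and the job is handed in when it is done.

```bash
ls; mkdir -p pics
python3 - <<'E'
from cell import env
import cv2,numpy as np
for n in("scene","top"):
    cv2.imwrite(f"pics/{n}0.png",env.grab_frame(n)); m=env.camera_model(n); print(n,{k:np.round(v,4).tolist() for k,v in m.items()}, -np.array(m["R"]).T@m["t"])
s=env.sense();print(s)
E
```

```text
pics
scene {'fovy': 43.7526, 'cx': 320.1533, 'cy': 199.7377, 'D': [-0.022, 0.0, 0.0, 0.0, 0.0], 'R': [[-0.5111, -0.8594, -0.0123], [-0.4113, 0.2571, -0.8745], [0.7547, -0.4419, -0.4849]], 't': [0.2811, 0.3369, 0.9704]} [-0.4501192   0.58382545  0.76857677]
top {'fovy': 56.126, 'cx': 318.1394, 'cy': 199.3364, 'D': [-0.0205, 0.0, 0.0, 0.0, 0.0], 'R': [[-0.0001, -0.9997, 0.0233], [-0.9938, -0.0025, -0.1112], [0.1112, -0.0231, -0.9935]], 't': [-0.0375, 0.5759, 0.8763]} [ 0.47483778 -0.015836    0.93550114]
{'time': 0.1, 'joints': array([ 1.26631494,  0.70702956, -0.02763315,  1.48491344,  0.02201488,
        0.95086462, -0.07548044]), 'dq': array([-7.48690580e-04, -1.41658253e-03,  6.17775311e-04,  3.66637815e-05,
       -4.60451531e-04,  1.40860279e-03, -1.18195645e-03]), 'joint_efforts': array([ 1.19942120e-03, -8.84292197e+01,  1.23707984e+00, -2.36456001e+01,
        1.72981579e-02,  5.13835897e-03, -9.10020663e-05]), 'eef_pos': array([ 0.14931827, -0.55505832,  0.23088963]), 'orientation': array([-3.11361344e+00, -4.11532249e-01,  2.28733784e-04]), 'force': array([ 0.85074231, -0.54040107,  0.43461972]), 'ft_torque': array([ 0.00578782, -0.03073355,  0.0080146 ]), 'grasp_force': 0.0, 'gripper_width': 1.0024080109377356}
```

View pics/scene0.png

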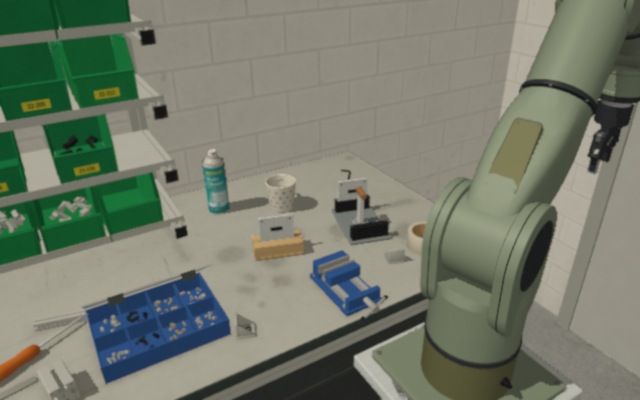

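View pics/top0.png

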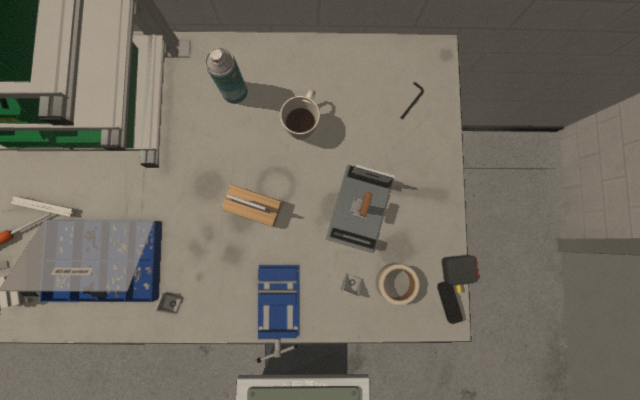

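```bash
cat > h.py <<'E'
import cv2,numpy as np
from cell import env
def cam(n):
    m=env.camera_model(n); f=200/np.tan(np.radians(m["fovy"])/2)
    return np.array([[f,0,m["cx"]],[0,f,m["cy"]],[0,0,1]]),np.array(m["D"]),np.array(m["R"]),np.array(m["t"])
def ray(n,px,z):
    K,D,R,t=cam(n); u=cv2.undistortPoints(np.float64(px).reshape(-1,1,2),K,D).reshape(-1,2)
    d=np.c_[u,np.ones(len(u))]@R; c=-R.T@t
    return c+d*((z-c[2])/d[:,2])[:,None]
def proj(n,X):
    K,D,R,t=cam(n); return cv2.projectPoints(np.float64(X).reshape(-1,1,3),cv2.Rodrigues(R)[0],t,K,D)[0].reshape(-1,2)
E
python3 - <<'E'
from h import *
im=cv2.imread("pics/top0.png"); c=im[150:260,210:410]
cv2.imwrite("pics/c1.png",cv2.resize(c,None,fx=4,fy=4,interpolation=cv2.INTER_CUBIC))
im=cv2.imread("pics/scene0.png"); c=im[165:265,240:440]
cv2.imwrite("pics/c2.png",cv2.resize(c,None,fx=4,fy=4,interpolation=cv2.INTER_CUBIC))
E
```

```text
(no output)
```

View pics/c1.png

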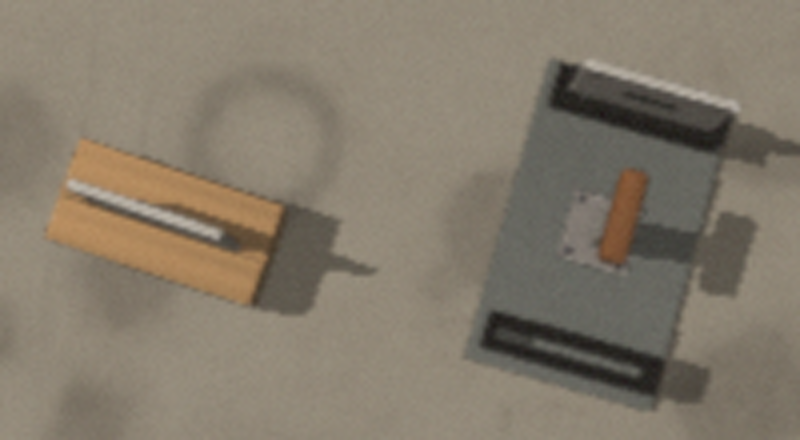

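View pics/c2.png

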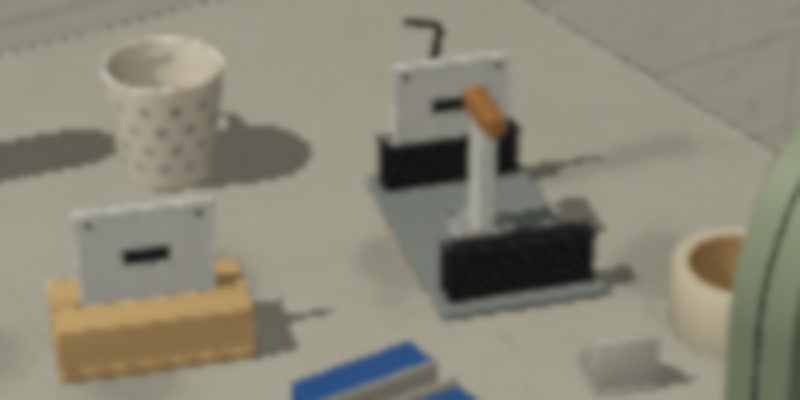

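```bash
cat > meas.py <<'E'
from h import *
im=cv2.imread("pics/top0.png").astype(int); S=6
big=cv2.resize(im.astype(np.uint8),None,fx=S,fy=S,interpolation=cv2.INTER_CUBIC)
hsv=cv2.cvtColor(big,cv2.COLOR_BGR2HSV); H,Sa,V=[hsv[...,i].astype(int) for i in range(3)]
def blob(mask,box,z,name):
    x0,y0,x1,y1=[S*b for b in box]; m=np.zeros(mask.shape,np.uint8); m[y0:y1,x0:x1]=mask[y0:y1,x0:x1]
    n,l,st,_=cv2.connectedComponentsWithStats(m); k=1+np.argmax(st[1:,4]); l=(l==k)
    ys,xs=np.nonzero(l); px=(np.c_[xs,ys]+.5)/S-.5
    P=ray("top",px,z)[:,:2]
    c,s,a=cv2.minAreaRect((P*1000).astype(np.float32))
    b=cv2.boxPoints((c,s,a)); e=[b[1]-b[0],b[2]-b[1]]; e=e[np.argmax([np.hypot(*v) for v in e])]
    ang=(np.arctan2(e[1],e[0])+np.pi/2)%np.pi-np.pi/2
    print(name,"c",np.round(c,1),"size",np.round(sorted(s),1),"long-axis ang",round(ang,3),"mean",np.round(P.mean(0)*1000,1), "px",px.mean(0).round(1))
blob((Sa>85)&(V>90)&(H<25),(215,175,290,235),.042,"stand")
blob((Sa>105)&(H<20),(350,185,380,225),.114,"handle")
blob((Sa<45)&(V>150),(222,190,275,215),.110,"plate")
blob((V<62),(325,225,380,255),.048,"slot")
blob((V<80),(325,225,380,255),.048,"slot80")
blob((V>165),(350,160,400,180),.108,"loaded")
blob((Sa>15)&(H>25)&(V<115)|(V<62),(322,160,396,254),.008,"base")
# base red/blue diff
E
python3 meas.py
```

```text
stand c [560.8 123.9] size [ 64.8 131.7] long-axis ang 1.25 mean [560.2 123.1] px [251.2 205.3]
handle c [ 557.5 -139.6] size [16.5 52.5] long-axis ang -0.294 mean [ 557.4 -139.2] px [365.3 203.7]
plate c [561.5 125.2] size [ 5.5 87.6] long-axis ang 1.247 mean [561.2 124.6] px [245.7 201.9]
slot c [ 483.  -118.5] size [ 23.2 107.9] long-axis ang 1.293 mean [ 482.9 -118.8] px [353.  237.9]
slot80 c [ 482.8 -119.2] size [ 25.3 111.6] long-axis ang 1.289 mean [ 482.8 -118.4] px [352.8 237.9]
loaded c [ 632.8 -163.1] size [ 4.7 89.1] long-axis ang 1.286 mean [ 633.  -162.1] px [374.6 170.5]
base c [ 557.3 -140.6] size [120.6 193.8] long-axis ang -0.284 mean [ 550.  -137.8] px [358.4 211. ]
```

```bash
cat >> h.py <<'E'
from scipy.spatial.transform import Rotation as Ro
def go(x,y,z,yawy):
    s=env.sense(); R=Ro.from_rotvec(s["orientation"]).as_matrix(); d=np.array([x,y,z])-s["eef_pos"]
    yw=np.arctan2(R[1,1],R[0,1]); tn=-((yawy-yw+np.pi/2)%np.pi-np.pi/2)
    R2=R@Ro.from_rotvec([0,0,tn]).as_matrix()
    print("t",round(s["time"],2),"turn",round(tn,4),"then tool mm",(R2.T@d*1000).round(1),"| now frame",(R.T@d*1000).round(1),"tilt",np.degrees(np.arccos(-R[2,2])).round(2),"q",s["joints"].round(2),"F",s["force"].round(2),"w",round(s["gripper_width"],3),"g",round(s["grasp_force"],1))
E
python3 -m creep '{"increments":[[0,0,0,-0.14,45],[0,0,0,-0.14,45],[0,0,0,-0.14,45],[0,0,0,-0.14,45],[0,0,0,-0.14,45],[0,0,0,-0.14,45],[0,0,0,-0.14,45],[0,0,0,0,45]]}' 40
python3 -c "
from h import *
go(.5613,.1248,.2,-.323)"
```

```text
time: 0.9
eef_pos: [0.1491, -0.5552, 0.231]
orientation: [-2.552, -1.832, -0.001]
force: [-0.2, -0.5, 0.8]
gripper_width: 0.528
grasp_force: 0.0
t 0.9 turn -0.0027 then tool mm [775.6 175.   31.5] | now frame [776.1 173.   31.5] tilt 0.04 q [ 1.41  0.72 -0.32  1.48  0.25  0.98  0.7 ] F [-0.17 -0.48  0.84] w 0.528 g 0.0
```

```bash
python3 -m creep '{"increments":[[10,20,0,0,45],[30,25,0,0,45],[40,25,0,0,45],[40,25,0,0,45],[40,25,0,0,45],[40,25,0,0,45],[40,15,0,0,45],[40,10,0,0,45],[40,4,0,0,45],[40,0,0,0,45],[40,0,0,0,45],[40,0,0,0,45],[40,0,0,0,45],[40,0,0,0,45],[40,0,0,0,45],[40,0,0,0,45],[40,0,0,0,45],[40,0,0,0,45],[40,0,0,0,45],[30,0,0,0,45]]}'
python3 -c "
from h import *
go(.5613,.1248,.2,-.323)"
```

```text
time: 2.9
eef_pos: [0.556, 0.1014, 0.2312]
orientation: [-2.557, -1.824, -0.001]
force: [0.3, 0.2, -0.6]
gripper_width: 0.53
grasp_force: 0.0
t 2.9 turn -0.0084 then tool mm [23.8 -2.4 31.2] | now frame [23.8 -2.6 31.2] tilt 0.04 q [-0.14  0.69 -0.2   1.52  0.15  0.94 -0.71] F [ 0.31  0.23 -0.61] w 0.53 g 0.0
```

```bash
python3 -m creep '{"increments":[[10,-2,20,-0.005,45],[10,-1,20,0,45],[0,0,25,0,45],[0,0,25,0,45],[0,0,10,0,45],[0,0,0,0,45],[0,0,0,0,45]]}'
python3 -c "
from h import *
go(.5613,.1248,.068,-.323)
cv2.imwrite('pics/s1.png',cv2.resize(env.grab_frame('scene')[130:280,180:380],None,fx=4,fy=4))
"
```

```text
time: 3.6
eef_pos: [0.5597, 0.1187, 0.1322]
orientation: [2.551, 1.833, 0.001]
force: [-0.1, 0.2, 0.3]
gripper_width: 0.531
grasp_force: 0.0
t 3.6 turn -0.0016 then tool mm [ 6.3 -0.4 64.2] | now frame [ 6.3 -0.4 64.2] tilt 0.05 q [-0.18  0.83 -0.17  1.61  0.19  0.71 -0.76] F [-0.07  0.17  0.34] w 0.531 g 0.0
```

View pics/s1.png

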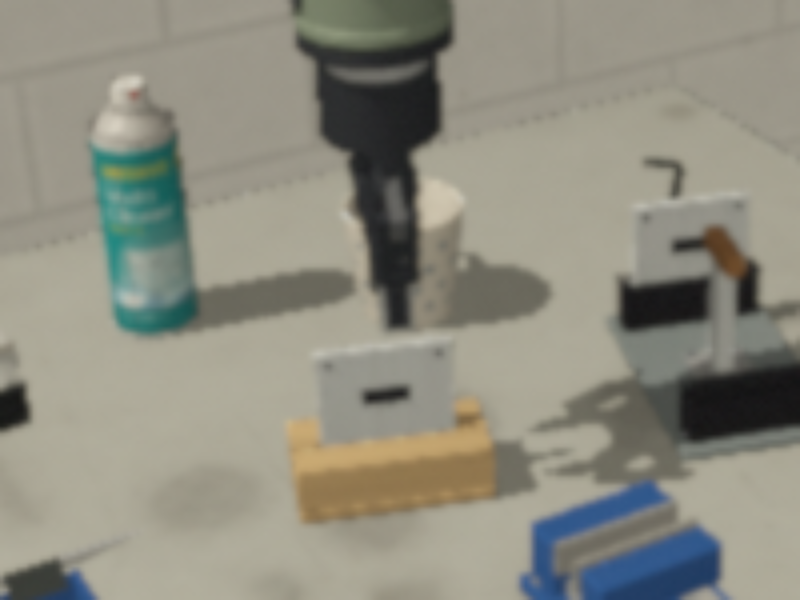

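The gripper hangs over the plate (fingertip at about crop (398,325), plate edge middle (385,345)), about 6 mm short along the plate, as measured.

```bash
python3 -m creep '{"increments":[[6,0,0,0,45],[0,0,10,0,45],[0,0,20,0,45],[0,0,20,0,45],[0,0,14,0,45],[0,0,0,0,45],[0,0,0,0,0],[0,0,0,0,0],[0,0,0,0,0],[0,0,0,0,0],[0,0,0,0,0],[0,0,0,0,0],[0,0,0,0,0],[0,0,0,0,0],[0,0,0,0,0]]}' 40
python3 -c "
from h import *
go(.5613,.1248,.068,-.323)"
```

```text
time: 5.15
eef_pos: [0.5615, 0.1245, 0.0682]
orientation: [2.55, 1.835, 0.002]
force: [-1.8, 0.1, 5.3]
gripper_width: 0.061
grasp_force: 39.4
t 5.15 turn -0.0001 then tool mm [ 0.3 -0.3  0.2] | now frame [ 0.3 -0.3  0.2] tilt 0.06 q [-0.2   0.94 -0.15  1.64  0.21  0.58 -0.79] F [-1.82  0.05  5.3 ] w 0.061 g 39.4
```

```bash
python3 -m creep '{"increments":[[0,0,-5,0,0],[0,0,-10,0,0],[0,0,-20,0,0],[0,0,-25,0,0],[0,0,-30,0,0],[0,0,-30,0,0],[0,0,-20,0,0],[0,0,0,0,0],[0,0,0,0,0]]}' 60
python3 -c "
from h import *
go(.4827,-.1182,.208,-.286)"
```

```text
time: 6.05
eef_pos: [0.5611, 0.1243, 0.2077]
orientation: [2.55, 1.835, 0.001]
force: [0.1, -0.1, -1.6]
gripper_width: 0.062
grasp_force: 59.0
t 6.05 turn -0.0371 then tool mm [-254.7   -6.8   -0.4] | now frame [-254.8    2.6   -0.4] tilt 0.03 q [-0.18  0.74 -0.19  1.52  0.16  0.9  -0.74] F [ 0.09 -0.08 -1.58] w 0.062 g 59.0
```

```bash
python3 -m creep '{"increments":[[0,0,0,-0.037,0],[-10,0,0,0,0],[-25,-1,0,0,0],[-35,-1,0,0,0],[-35,-1,0,0,0],[-35,-1,0,0,0],[-35,-1,0,0,0],[-35,-1,0,0,0],[-25,-1,0,0,0],[-15,0,0,0,0],[-5,0,0,0,0],[0,0,0,0,0],[0,0,0,0,0],[0,0,0,0,0]]}' 60
python3 -c "
from h import *
go(.4827,-.1182,.208,-.286)
for n in('top','scene'): cv2.imwrite(f'pics/h_{n}.png',env.grab_frame(n))
s=cv2.imread('pics/h_scene.png')[130:270,280:440]; t=cv2.imread('pics/h_top.png')[160:270,300:420]
s=cv2.resize(s,(480,420),interpolation=2); cv2.imwrite('pics/h.png',np.hstack([s[:, :440],cv2.resize(t,(360,330))[:330,:]]) if 0 else s)
"
```

```text
time: 7.45
eef_pos: [0.4827, -0.1174, 0.2072]
orientation: [-2.514, -1.884, -0.0]
force: [0.2, -0.1, -1.3]
gripper_width: 0.064
grasp_force: 58.9
t 7.45 turn 0.0013 then tool mm [-0.7  0.2 -0.8] | now frame [-0.7  0.2 -0.8] tilt 0.03 q [ 0.32  0.63 -0.25  1.79  0.22  0.74 -0.33] F [ 0.16 -0.13 -1.3 ] w 0.064 g 58.9
```

View pics/h.png

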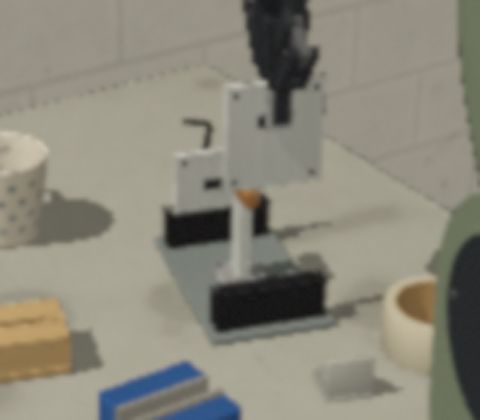

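The plate hangs upright over the empty slot (lower corners at crop (228,190) and (322,180), slot box top at rows 275–285). I'll compare these corners with where they should be.

```bash
python3 -c "
from h import *
s=env.sense();R=Ro.from_rotvec(s['orientation']).as_matrix();p=s['eef_pos']
X=[p+R@[a,0,z] for a in(.045,-.045) for z in(-.042,.058)]
pr=proj('scene',X);print((pr-[280,130])*3)
im=cv2.imread('pics/h_scene.png');g=cv2.resize(im,None,fx=6,fy=6,interpolation=cv2.INTER_CUBIC);h=cv2.cvtColor(g,cv2.COLOR_BGR2HSV)
m=((h[...,1]<22)&(h[...,2]>120)).astype(np.uint8);k=np.zeros_like(m);k[155*6:196*6,350*6:392*6]=m[155*6:196*6,350*6:392*6]
n,l,st,c=cv2.connectedComponentsWithStats(k)
for i in np.argsort(-st[1:,4])[:3]+1:
  ys,xs=np.nonzero(l==i);P=np.c_[xs,ys];q=[P[np.argmax(P@d)] for d in([-1,-1],[-1,1],[1,-1],[1,1])]
  print(st[i,4],(((np.array(q)+.5)/6-.5-[280,130])*3).round(1).tolist())
"
```

```text
[[226.2034533   85.59232496]
 [223.67545424 190.32485102]
 [326.64835813  73.6852582 ]
 [320.50250062 177.30652053]]
34852 [[225.2, 85.2], [208.7, 196.2], [323.2, 75.3], [313.7, 175.2]]
4 [[267.8, 122.7], [267.2, 123.3], [267.8, 122.7], [267.8, 123.8]]
3 [[320.8, 125.7], [320.8, 126.8], [320.8, 125.7], [320.8, 126.8]]
```

```bash
python3 -m creep '{"increments":[[-0.5,0,10,0,0],[0,0,20,0,0],[0,0,25,0,0],[0,0,25,0,0],[0,0,15,0,0],[0,0,5,0,0],[0,0,5,0,0],[0,0,5,0,0],[0,0,5,0,0],[0,0,2,0,0],[0,0,0,0,0],[0,0,0,0,0]]}' 40
python3 -c "
from h import *
go(.4827,-.1182,.066,-.286)"
```

```text
time: 8.75
eef_pos: [0.4825, -0.1188, 0.0905]
orientation: [2.515, 1.882, 0.0]
force: [-0.0, 0.7, -1.3]
gripper_width: 0.065
grasp_force: 58.9
t 8.75 turn -0.0 then tool mm [ 0.6  0.1 24.5] | now frame [ 0.6  0.1 24.5] tilt 0.01 q [ 0.27  0.83 -0.17  1.91  0.3   0.43 -0.4 ] F [-0.04  0.7  -1.32] w 0.065 g 58.9
```

```bash
python3 -m creep '{"increments":[[0,0,4,0,0],[0,0,4,0,0],[0,0,4,0,0],[0,0,4,0,0],[0,0,4,0,0],[0,0,0,0,0],[0,0,0,0,0]]}' 30
python3 -c "
from h import *
go(.4827,-.1182,.066,-.286)"
```

```text
time: 9.45
eef_pos: [0.4824, -0.1188, 0.0703]
orientation: [-2.515, -1.882, 0.0]
force: [-0.2, -0.1, -1.3]
gripper_width: 0.065
grasp_force: 58.9
t 9.45 turn -0.0 then tool mm [0.7 0.1 4.3] | now frame [0.7 0.1 4.3] tilt 0.01 q [ 0.26  0.86 -0.15  1.92  0.31  0.38 -0.41] F [-0.16 -0.13 -1.26] w 0.065 g 58.9
```

```bash
python3 -m creep '{"increments":[[0,0,1,0,0],[0,0,1,0,0],[0,0,1,0,0],[0,0,1,0,0],[0,0,0.5,0,0],[0,0,0,0,0]]}' 30
python3 -c "
from h import *
go(.4827,-.1182,.066,-.286)"
```

```text
time: 10.05
eef_pos: [0.4825, -0.1189, 0.0661]
orientation: [2.515, 1.882, 0.0]
force: [-1.5, -0.0, 9.3]
gripper_width: 0.061
grasp_force: 60.6
t 10.05 turn -0.0 then tool mm [0.7 0.  0.1] | now frame [0.7 0.  0.1] tilt 0.02 q [ 0.26  0.87 -0.14  1.93  0.31  0.36 -0.41] F [-1.47 -0.04  9.28] w 0.061 g 60.6
```

```bash
python3 -m creep '{"increments":[[0,0,0,0,10],[0,0,0,0,24],[0,0,0,0,24],[0,0,0,0,24],[0,0,0,0,24],[0,0,0,0,24],[0,0,-5,0,24],[0,0,-15,0,24],[0,0,-25,0,24],[0,0,-25,0,24],[0,0,-25,0,24],[0,0,-25,0,24],[0,0,-15,0,24],[0,0,0,0,24]]}' 30
python3 -c "
from h import *
go(.5575,-.1398,.2,1.285)
for n in('top','scene'): cv2.imwrite(f'pics/p_{n}.png',env.grab_frame(n))
s=cv2.imread('pics/p_scene.png')[150:260,310:430];cv2.imwrite('pics/p.png',cv2.resize(s,None,fx=5,fy=5,interpolation=2))
"
```

```text
time: 11.45
eef_pos: [0.483, -0.119, 0.2027]
orientation: [2.514, 1.881, 0.003]
force: [1.4, 0.6, -0.7]
gripper_width: 0.28
grasp_force: 0.0
t 11.45 turn 1.5704 then tool mm [77.4 -1.   2.9] | now frame [ 1.1 77.4  2.9] tilt 0.17 q [ 0.32  0.64 -0.25  1.8   0.22  0.73 -0.34] F [ 1.36  0.56 -0.66] w 0.28 g 0.0
```

View pics/p.png

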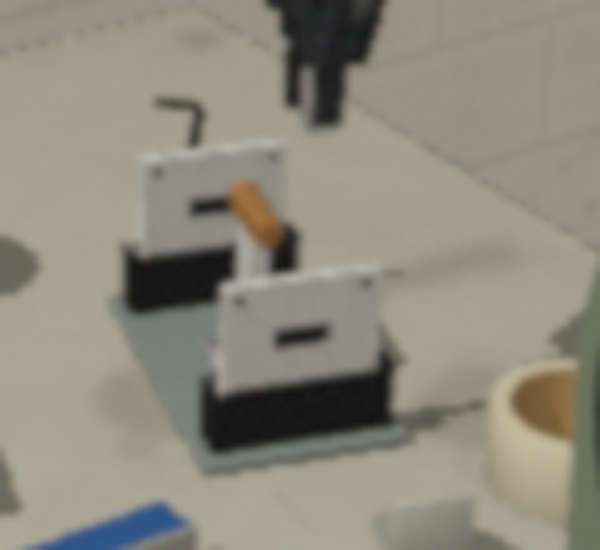

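Both plates stand in their slots at equal height (plate tops at crop rows 270–290 near, 145–160 far), gripper clear. Check whether the carrier shifted, then turn.

```bash
python3 -m creep '{"increments":[[0,0,0,-0.143,45],[0,0,0,-0.143,45],[0,0,0,-0.143,45],[0,0,0,-0.143,45],[0,0,0,-0.143,45],[0,0,0,-0.143,45],[0,0,0,-0.143,45],[0,0,0,-0.143,45],[0,0,0,-0.143,45],[0,0,0,-0.143,45],[0,0,0,-0.14,45],[0,0,0,0,45],[0,0,0,0,45]]}' 30
python3 -c "
from h import *
for f in('scene0','p_scene'):
  g=cv2.resize(cv2.imread(f'pics/{f}.png'),None,fx=4,fy=4,interpolation=2);h=cv2.cvtColor(g,cv2.COLOR_BGR2HSV)
  m=(h[...,1]>110)&(h[...,0]<20);m[:180*4]=0;m[205*4:]=0;m[:,:350*4]=0;m[:,372*4:]=0
  ys,xs=np.nonzero(m);print(f,len(xs),xs.mean()/4,ys.mean()/4)
go(.5575,-.1396,.14,1.285)"
```

```text
time: 12.85
eef_pos: [0.4821, -0.1188, 0.2002]
orientation: [-0.456, -3.107, -0.001]
force: [1.1, 0.0, 0.4]
gripper_width: 0.526
grasp_force: 0.0
scene0 1220 361.1170081967213 192.86577868852459
p_scene 1203 361.1369492934331 192.90399002493766
t 12.85 turn -0.0053 then tool mm [-78.3   1.2  60.1] | now frame [-78.3   1.6  60.1] tilt 0.08 q [ 0.57  0.71 -0.72  1.8   0.6   0.87  0.84] F [1.08 0.03 0.38] w 0.526 g 0.0
```

```bash
python3 -m creep '{"increments":[[-10,0.5,0,-0.005,45],[-30,0.5,0,0,45],[-28,0,0,0,45],[-10,0,10,0,45],[0,0,25,0,45],[0,0,25,0,45],[0,0,0,0,45],[0,0,0,0,45]]}' 60
python3 -c "
from h import *
go(.5575,-.1396,.085,1.285)"
```

```text
time: 13.65
eef_pos: [0.5575, -0.1393, 0.1412]
orientation: [-0.443, -3.11, -0.0]
force: [0.9, -0.1, 0.3]
gripper_width: 0.525
grasp_force: 0.0
t 13.65 turn 0.0028 then tool mm [-0.2 -0.3 56.2] | now frame [-0.2 -0.3 56.2] tilt 0.03 q [ 0.52  0.89 -0.67  1.58  0.66  0.91  0.89] F [ 0.87 -0.06  0.3 ] w 0.525 g 0.0
```

```bash
python3 -m creep '{"increments":[[0,0,16,0,45],[0,0,20,0,45],[0,0,20,0,45],[0,0,0,0,45],[0,0,0,0,45],[0,0,0,0,16],[0,0,0,0,8],[0,0,0,0,8],[0,0,0,0,8],[0,0,0,0,8],[0,0,0,0,8],[0,0,0,0,8],[0,0,0,0,8]]}' 80
python3 -c "
from h import *
go(.5575,-.1396,.185,1.285)"
```

```text
time: 14.95
eef_pos: [0.5582, -0.1392, 0.0859]
orientation: [0.441, 3.109, 0.001]
force: [-1.1, 2.7, 8.8]
gripper_width: 0.174
grasp_force: 79.8
t 14.95 turn 0.0041 then tool mm [  0.4  -0.5 -99.1] | now frame [  0.4  -0.5 -99.1] tilt 0.1 q [ 0.49  0.97 -0.62  1.62  0.73  0.79  0.83] F [-1.07  2.74  8.77] w 0.174 g 79.8
```

```bash
python3 -m creep '{"increments":[[0,0,-2,0,0],[0,0,-4,0,0],[0,0,-7,0,0],[0,0,-10,0,0],[0,0,-12,0,0],[0,0,-12,0,0],[0,0,-12,0,0],[0,0,-12,0,0],[0,0,-10,0,0],[0,0,-8,0,0],[0,0,-6,0,0],[0,0,-3,0,0],[0,0,-2,0,0],[0,0,0,0,0],[0,0,0,0,0],[0,0,0,0,0],[0,0,0,0,0],[0,0,0,0,0]]}' 80
python3 -c "
from h import *
go(.5575,-.1396,.185,1.285)
s=env.grab_frame('scene')[110:260,300:440];cv2.imwrite('pics/l.png',cv2.resize(s,None,fx=4,fy=4,interpolation=2))
"
```

```text
time: 16.75
eef_pos: [0.5575, -0.1396, 0.1847]
orientation: [-0.441, -3.11, -0.0]
force: [-0.4, 0.7, -6.1]
gripper_width: 0.173
grasp_force: 78.1
t 16.75 turn 0.004 then tool mm [ 0.  -0.  -0.3] | now frame [ 0.  -0.  -0.3] tilt 0.01 q [ 0.53  0.84 -0.71  1.54  0.61  1.    0.94] F [-0.38  0.72 -6.09] w 0.173 g 78.1
```

View pics/l.png

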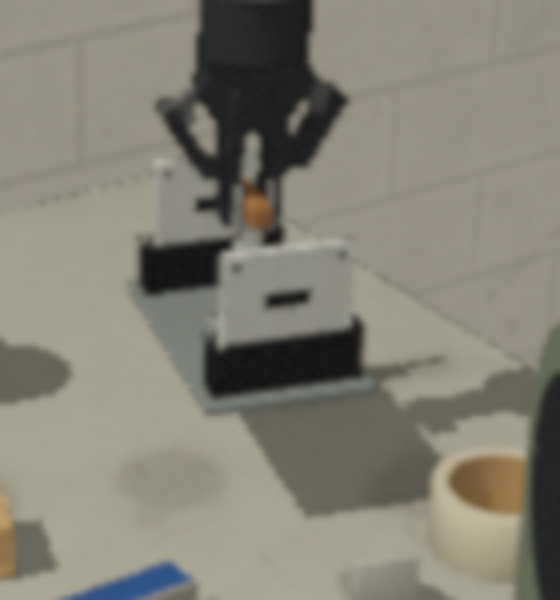

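The carrier hangs level and clear of the bench (base edge about crop (290,395), its shadow lower at row 510), with both plates in their slots. The measured weight of about 6.1 N fits the roughly 0.66 kg expected.

```bash
python3 -c "
from cell import env
print(env.hand_in())"
```

```text
the job is handed in; nothing more can be done
None
```

The cover plate is seated in the carrier's empty slot and released, and the job was handed in with the arm holding the carrier by its grip bar, about 10 cm up, level and still with both plates in it; the hand-in call returned no verdict.

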